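# Prop up the teal glaze sample board

### The arm

A 6-joint arm with a two-finger parallel gripper is mounted at the origin on a cart in front of the work surface, level with it; the furniture and walls round the work are solid. World frame = base frame: x ahead of the robot, y to its left, z up, the work surface at z = 0. Lengths are in m, angles in degrees, forces in N, time in s.
With the tool pointing down it reaches from about 0.3 to 0.75 m from the base axis. Payload 8.5 kg.
Tool frame: the origin (TCP) lies on the centre line of the jaws, within the pads' length; the fingertips stand 14 mm ahead of it and the grasp point (between the pads) lies 5 mm behind it; z points along the fingers, x is the direction in which the jaws open and shut, and the axes are right-handed (so a half turn about z gives the same grasp; the last joint's range is limited). The gripper opens to 85 mm and grips with 20 to 120 N. Pads are 22 mm wide; open, the fingers measure 114 mm over their backs; the gripper's body (76 mm by 85 mm) begins 54 mm behind the grasp point. The pads swing forward as they close: fully open they stand 13 mm farther back than shut.
Start: joints at [-79.773, 21.807, 74.336, -0, 83.858, -12.336], TCP at [0.211, -0.508, 0.245] pointing down, gripper open.
Joint ranges: [-178.18, 178.18], [-50.72, 133.34], [12.68, 142.11], [-81.47, 261.47], [9.98, 163.14], [-165.26, 165.26]. Speed limits (degrees/s): [136.94, 136.94, 180, 180, 180, 180].

### API

Orientations are given as a 3x3 rotation matrix whose columns are the frame's x, y, z axes.
In Python, from rig import * gives the robot as it stands.
- The arm moves only by the shell command python3 -m crank 'ROWS' [FORCE]. ROWS is JSON, one flat list of numbers, 7 for each row, row after row: the turn, a rotation vector about the world's x, y, z in rad, then the shift along the world's x, y, z in m, then the opening in per cent of the stroke, from 0 (shut) to 100 (fully open). A call has 1 to 20 rows; each row shifts and turns the commanded pose from where the row before left it; what a row does not reach is not made up. A row lasts 1/10 s, in which the tool goes at most 50 mm and 8.59 degrees, less where a joint would pass 70% of its speed; a pose out of reach is approached as far as the arm can. A call is refused whole if a number of a shift passes 0.05 or a number of a turn 0.15, either way. A call with a gripper value outside its range is refused whole. The fingers move at their own pace and stop on an object; FORCE is the grip in N (left out, the last holds). Time passes only in rows, so rows that do not move let the fingers close. It gives the time, the measured TCP pose, the force and the opening at its end, in the units of the state.
- observe(): the state, without advancing time (a new reading comes with each control period).
- get_image(name): name is "side" or "top" or "wrist"; returns a dict with "frame" (420x560x3 uint8, red, green, blue), "fov_y" (degrees; the focal length in pixels is half the picture's height over the tangent of half this angle, whatever the lens; pixels are square), "cx", "cy" (the principal point, pixels), "world_to_cam" (4x4, takes a point from world to camera coordinates). Camera axes: x right, y up, looking along -z (the intrinsics and any distortion apply to the point x, -y, -z); pixel columns grow to the right and rows downward; lengths in m; the calibration is good to about 2 mm. A picture is of the moment at which its call begins. There is no depth.
- close_job(): hands the job in, once; it reports no verdict.
The state is a dict: "time_s": time; "q": joint angles; "qvel": joint speeds; "joint_efforts": joint torques, N m; "position": TCP position; "tool_rot": TCP orientation; "ft_force": force on the tool from outside, world axes, zero at the start; "wrist_torque": the same for the moment, N m; "grip_width": finger opening in m.
Only numpy, scipy, OpenCV 4.12 (cv2) and the standard library are available. Lean on these libraries where they do the work, as an engineer would, in place of code of your own. Each camera call takes 0.05 s, during which the arm holds its last target. There are 200 camera calls.

### The job

Two small glaze sample boards stand on the bench with their prop legs nearly folded in behind them. Swing out the prop leg of the board with the teal tile, pushing it until it reaches its stop, so that the board is safely propped. Leave that board standing where it is, and leave the brown board and its leg alone.

Things in the scene. Friction and masses are not known exactly. Their poses are not given: they have to be found in the camera images.
- teal_board: Board to prop: loose upright panel 140 mm wide (y), 10 thick (x -5 to 5), 76 high, on a dark foot 46 deep, 14 high; 0.9 to 1.4 kg. Teal tile (38 x 48) fixed on its front, top edge teal. Origin: foot's underside centre; x out of the back (front faces the robot roughly), y along the panel, z up. Behind it a wooden leg swings like a gate about an upright hinge at x 13, y -50 mm.
- teal_leg (a joint): Angle q of its leg: 0 folded (along the board's +y), 1.57 along +x, hard stop 1.60; starts 0.15 to 0.5. The leg runs from the hinge along (sin q, cos q) in the board's x, y to 168 mm, past the panel's edge (120); 12 mm thick, 22 to 66 mm above the bench, its outer 40 mm a post from 3 to 90 mm. Push side faces (-cos q, sin q). Light friction, 0.06 N m; stays where left.
- brown_board: The other board, left alone: same sizes, axes and leg, but with a brown tile and brown top edge. Origin: centre of the foot's underside.
- brown_leg_toe (a point): Middle of the free end of the brown board's leg, 168 mm from its hinge, 47 mm above the bench. To be left alone.

How it is judged:
By the outcome, as a careful person would: the job done as asked, in the order asked, and still so for the second after the job is handed in, with the robot touching nothing.
It also fails if it takes over 32 s, if anything falls off the work surface, if the arm or the gripper's body presses on something with over 40 N, if the wrist force passes 120 N, or if a joint passes its speed limit or range.

## Working session

There is one attempt and no reset: what is moved stays moved. The work goes in short steps, Python scripts to look and compute and a shell command to move; the robot and the scene stay as the last step left them, time stands still between calls to the robot, and variables do not carry over. Pictures are saved under pics/ and viewed, about 8 in all and at most 12, crops included, and the job is handed in when it is done.

```bash
ls; mkdir -p pics; cat > h.py <<'E'
from rig import *
import numpy as np, cv2
def shot(n,name):
    im=get_image(n); cv2.imwrite(f'pics/{name}.png',im['frame'][:,:,::-1]); 
    np.save(f'pics/{name}.npy',im,allow_pickle=True); return im
def load(name): return np.load(f'pics/{name}.npy',allow_pickle=True).item()
def ray(im,u,v):
    f=im['frame'].shape[0]/2/np.tan(np.radians(im['fov_y'])/2)
    d=np.array([(u-im['cx'])/f,-(v-im['cy'])/f,-1.])
    T=np.array(im['world_to_cam']);R=T[:3,:3];return -R.T@T[:3,3],R.T@d
def onz(im,u,v,z):
    o,d=ray(im,u,v);return o+d*(z-o[2])/d[2]
def proj(im,p):
    f=im['frame'].shape[0]/2/np.tan(np.radians(im['fov_y'])/2)
    T=np.array(im['world_to_cam']);c=T[:3,:3]@np.asarray(p)+T[:3,3]
    return im['cx']-f*c[0]/c[2],im['cy']+f*c[1]/c[2]
E
python3 - <<'E'
from h import *
a=shot('top','top0');b=shot('side','side0')
for i in(a,b): print({k:v for k,v in i.items() if k!='frame'})
print(observe())
E
```

```text
pics
{'fov_y': 55.732229232571626, 'cx': 280.1344504721367, 'cy': 214.35463218670358, 'world_to_cam': array([[ 0.02455739, -0.99954555,  0.01748226, -0.00449565],
       [ 0.99491305,  0.02614512,  0.0972854 , -0.4555565 ],
       [-0.09769827,  0.01500425,  0.99510297, -0.95451107],
       [ 0.        ,  0.        ,  0.        ,  1.        ]])}
{'fov_y': 54.46688427565307, 'cx': 276.90251887851855, 'cy': 206.32306327723356, 'world_to_cam': array([[ 0.9996491 , -0.01941398, -0.01802136, -0.43993248],
       [ 0.0262613 ,  0.63731587,  0.77015507, -0.06854755],
       [-0.00346648, -0.77035809,  0.63760207, -0.88654133],
       [ 0.        ,  0.        ,  0.        ,  1.        ]])}
{'time_s': 0.1, 'q': array([-7.97725973e+01,  2.18381371e+01,  7.43797986e+01,  3.35340923e-06,
        8.38576536e+01, -1.23346708e+01]), 'qvel': array([-0.00147695, -0.10498033, -0.14268637, -0.02991828, -0.00833577,
        0.00661464]), 'joint_efforts': array([ 4.03358878e-03, -4.49221945e+01, -2.31656474e+01, -1.07139952e-04,
        3.66191358e-03, -1.68792690e-05]), 'position': array([ 0.21098964, -0.50765651,  0.24476767]), 'tool_rot': array([[ 3.83683970e-01, -9.23464432e-01, -2.34188367e-04],
       [-9.23463562e-01, -3.83683938e-01,  1.29832975e-03],
       [-1.28881566e-03, -2.81883888e-04, -9.99999130e-01]]), 'ft_force': array([ 0.95331738, -0.3246797 ,  0.14680967]), 'wrist_torque': array([0.02745502, 0.02410049, 0.04745458]), 'grip_width': 0.085702015218557}
```

View pics/top0.png

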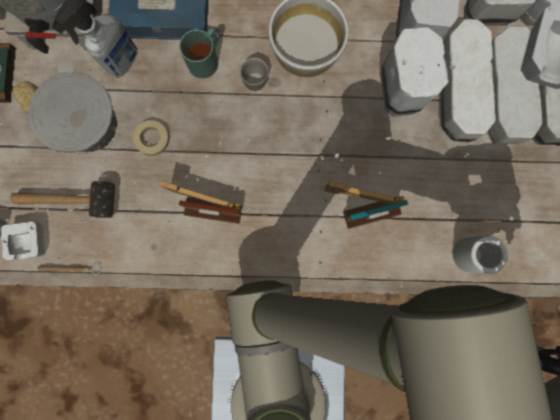

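View pics/side0.png

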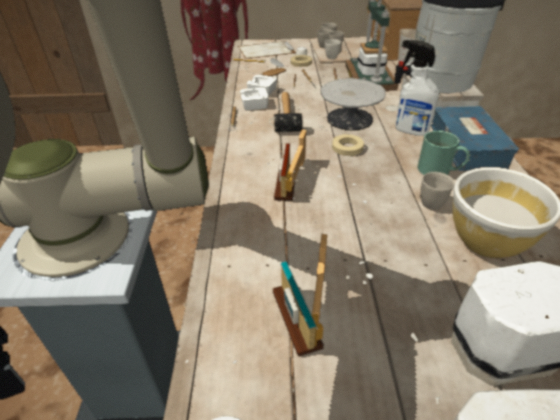

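Top view: the teal board is at about (376,212), with its leg running from the hinge near (402,200) to the tip near (328,186). The brown board is at (210,210). Next I'll measure the teal edge and the wooden leg.

```bash
python3 - <<'E'
from h import *
a=load('top0');f=a['frame'];c=f[165:245,310:425,::-1];cv2.imwrite('pics/crop0.png',cv2.resize(c,None,fx=6.5,fy=6.5,interpolation=cv2.INTER_CUBIC))
hsv=cv2.cvtColor(f,cv2.COLOR_RGB2HSV)
roi=np.zeros(f.shape[:2],np.uint8);roi[165:245,310:425]=1
for n,lo,hi,z in(('teal',(80,110,50),(100,255,255),.076),('wood',(8,140,90),(22,255,255),.066)):
    m=cv2.inRange(hsv,lo,hi)*roi
    cs=sorted(cv2.findContours(m,0,1)[0],key=cv2.contourArea)[::-1][:3]
    for q in cs:
        r=cv2.boxPoints(cv2.minAreaRect(q));print(n,cv2.contourArea(q),r.round(1).tolist())
        for p in r: print('   ',onz(a,*p,z).round(4))
E
```

```text
teal 164.0 [[349.70001220703125, 214.89999389648438], [405.20001220703125, 199.10000610351562], [406.6000061035156, 204.0], [351.1000061035156, 219.8000030517578]]
    [ 0.4531 -0.1542  0.076 ]
    [ 0.4939 -0.2844  0.076 ]
    [ 0.4824 -0.2876  0.076 ]
    [ 0.4418 -0.1575  0.076 ]
wood 0.0 [[402.0, 197.0], [402.0, 197.0], [402.0, 197.0], [402.0, 197.0]]
    [ 0.5002 -0.2802  0.066 ]
    [ 0.5002 -0.2802  0.066 ]
    [ 0.5002 -0.2802  0.066 ]
    [ 0.5002 -0.2802  0.066 ]
```

View pics/crop0.png

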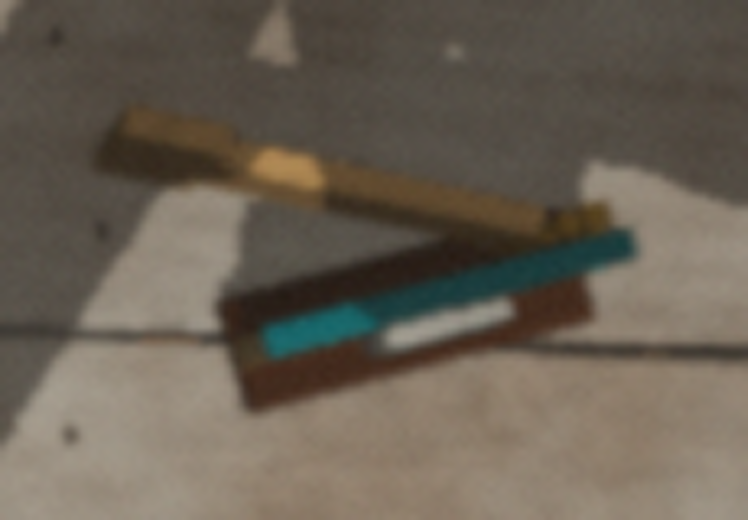

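The crop shows the teal panel top running from about (350,217) to (406,202) in full-picture pixels. The back edge of the post runs (329,181)–(346,185), and the back edge of the leg runs (349,188)–(394,197). The push side is the side toward the robot, beyond the panel's left end.

```bash
cat >> h.py <<'E'
def board(im,e0,e1):  # pixel centres of teal edge ends: +y end, -y end
    A=onz(im,*e0,.076);B=onz(im,*e1,.076);y=(A-B)[:2];L=np.linalg.norm(y);y/=L
    return (A+B)[:2]/2,y,np.array([y[1],-y[0]]),L
E
python3 - <<'E'
from h import *
a=load('top0');print(ray(a,280,214)[0])
c,y,x,L=board(a,(350.2,217.4),(406.,201.6));print('board',c,np.degrees(np.arctan2(-y[0],y[1])),L)
h=c+.013*x-.05*y;print('hinge',h)
for n,u,v,z in(('tipback',125,107,.09),('postback_in',235,128,.09),('legback',265,150,.066),('legback',540,207,.066),('tip front',100,150,.09)):
    p=onz(a,310+u/6.5-.42,165+v/6.5-.42,z)[:2]-h
    bx,by=p@x,p@y; r=np.hypot(bx,by); print(n,(p+h).round(4),'r',r.round(4),'ang',np.arctan2(bx,by).round(3),'q',(np.arctan2(bx,by)-np.arcsin(.006/r)).round(3))
E
```

```text
[0.36009544 0.02173869 0.99423439]
board [ 0.46771639 -0.22085185] 17.23888127437429 0.1370383329207256
hinge [ 0.49495021 -0.2647531 ]
tipback [ 0.5292 -0.1025] r 0.1658 ang 0.509 q 0.473
postback_in [ 0.5227 -0.1418] r 0.1261 ang 0.523 q 0.475
legback [ 0.5192 -0.1572] r 0.1103 ang 0.523 q 0.468
legback [ 0.5009 -0.2579] r 0.0091 ang 1.02 q 0.298
tip front [ 0.5135 -0.0938] r 0.172 ang 0.409 q 0.374
```

```bash
cat >> h.py <<'E'
H=np.array([.495,-.2648]);TH=np.radians(90+17.24)
def P(q,d,r=.145):
    a=TH-q;u=np.array([np.cos(a),np.sin(a)]);return H+r*u+d*np.array([-u[1],u[0]])
def tang(o): return np.arctan2(o['tool_rot'][1,0],o['tool_rot'][0,0])
E
python3 - <<'E'
from h import *
o=observe();p=o['position'][:2]
s=P(.47,.045);print(s,s-p,'turn',TH-.47-np.pi-tang(o))
prev=P(.47,.02)
print('to contact',prev-s)
for q in np.arange(.57,1.66,.1):
    n=P(q,.017);print(q.round(2),n.round(4),((n-prev)*1000).round(1));prev=n
E
```

```text
[ 0.47504545 -0.1142948 ] [0.26405581 0.39336171] turn -0.5628878808941036
to contact [ 0.02464339 -0.00420751]
0.57 [ 0.5172 -0.1205] [17.5 -2. ]
0.67 [ 0.5315 -0.1234] [14.3 -2.9]
0.77 [ 0.5454 -0.1278] [13.9 -4.3]
0.87 [ 0.5588 -0.1335] [13.4 -5.7]
0.97 [ 0.5716 -0.1405] [12.8 -7. ]
1.07 [ 0.5836 -0.1488] [12.  -8.3]
1.17 [ 0.5948 -0.1582] [11.1 -9.4]
1.27 [ 0.6049 -0.1687] [ 10.1 -10.5]
1.37 [ 0.614  -0.1802] [  9.  -11.5]
1.47 [ 0.6218 -0.1925] [  7.9 -12.3]
1.57 [ 0.6284 -0.2055] [  6.6 -13. ]
```

```bash
python3 -m crank '[0,0,-0.047,0.022,0.0328,0,0, 0,0,-0.047,0.022,0.0328,0,0, 0,0,-0.047,0.022,0.0328,0,0, 0,0,-0.047,0.022,0.0328,0,0, 0,0,-0.047,0.022,0.0328,0,0, 0,0,-0.047,0.022,0.0328,0,0, 0,0,-0.047,0.022,0.0328,0,0, 0,0,-0.047,0.022,0.0328,0,0, 0,0,-0.047,0.022,0.0328,0,0, 0,0,-0.047,0.022,0.0328,0,0, 0,0,-0.047,0.022,0.0328,0,0, 0,0,-0.047,0.022,0.0328,0,0, 0,0,0,0,0,-0.02,0, 0,0,0,0,0,-0.025,0, 0,0,0,0,0,-0.025,0, 0,0,0,0,0,0,0, 0,0,0,0,0,0,0]' 20
python3 - <<'E'
from h import *
o=observe();print(o['position'],np.degrees(tang(o)),o['ft_force'],o['grip_width'],P(.47,.045)-o['position'][:2],TH-.47-np.pi-tang(o))
shot('side','side1');shot('top','top1')
im=np.hstack([load('side1')['frame'][130:400,180:450],load('top1')['frame'][100:370,200:470]])
cv2.imwrite('pics/v1.png',cv2.resize(im[:,:,::-1],None,fx=1.48,fy=1.48))
E
```

```text
time_s: 1.8
position: [0.4752, -0.1144, 0.1757]
tool_rot: [[-0.169, -0.986, -0.0], [-0.986, 0.169, 0.0], [-0.0, 0.0, -1.0]]
ft_force: [-0.6, -1.3, -0.2]
grip_width: 0.0002
[ 0.47515422 -0.1144024   0.17574327] -99.7562641790868 [-0.55089387 -1.31221678 -0.23079841] 0.00024281293650462243 [-0.00010877  0.0001076 ] 0.0011736956632686368
```

View pics/v1.png

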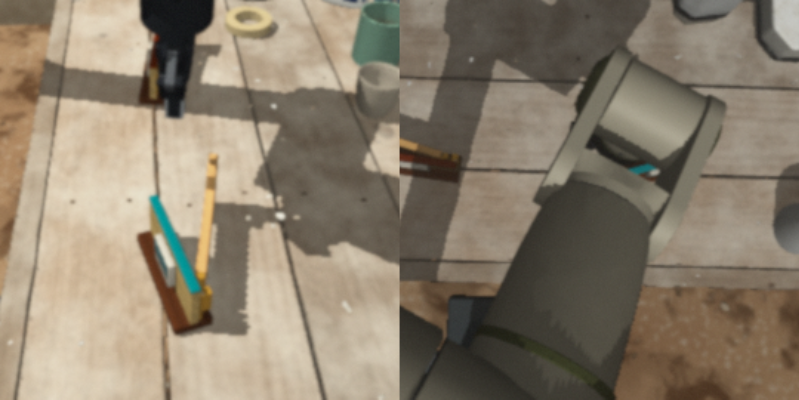

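The side crop shows the shut fingers hanging beyond the leg's tip, with the boards unmoved. The wrist hides the teal board in the top view. I'll descend and close up to the push side.

```bash
python3 -m crank '[0,0,0,0,0,-0.04,0, 0,0,0,0,0,-0.04,0, 0,0,0,0,0,-0.03,0, 0,0,0,0,0,-0.011,0, 0,0,0,0,0,0,0, 0,0,0,0.012,-0.002,0,0, 0,0,0,0.008,-0.0015,0,0, 0,0,0,0.003,0,0,0, 0,0,0,0,0,0,0, 0,0,0,0,0,0,0]'
python3 - <<'E'
from h import *
o=observe();print(o['position'],o['ft_force'],o['wrist_torque'])
shot('side','side2')
cv2.imwrite('pics/v2.png',cv2.resize(load('side2')['frame'][190:370,220:400,::-1],None,fx=3.3,fy=3.3))
E
```

```text
time_s: 2.9
position: [0.4979, -0.1177, 0.0547]
tool_rot: [[-0.169, -0.986, 0.0], [-0.986, 0.169, -0.0], [0.0, -0.0, -1.0]]
ft_force: [-1.0, -0.4, 0.0]
grip_width: 0.0001
[ 0.4978626  -0.11769092  0.05467314] [-1.02458406 -0.43708846  0.0394641 ] [-0.04332593  0.0125076   0.02865052]
```

View pics/v2.png

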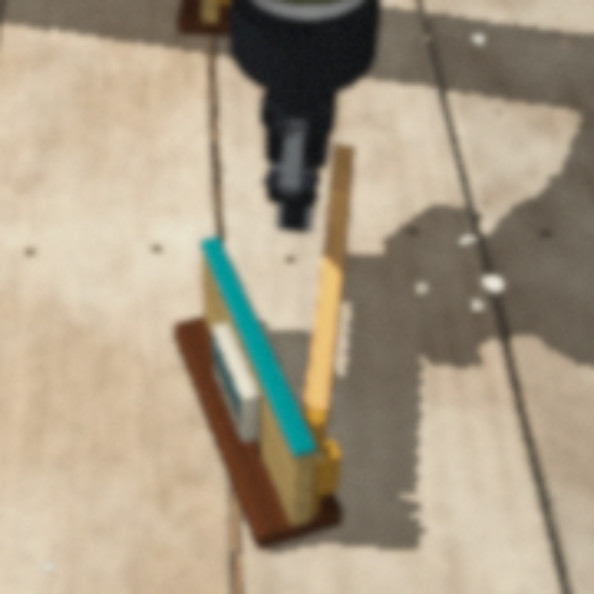

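The shut fingers at about (293,190) in the crop stand in the gap in front of the post at (340,180), just short of contact. Now I'll swing along the arc at moderate speed to q ≈ 1.17.

```bash
python3 -m crank '[0,0,-0.034,0.0064,-0.0009,0,0, 0,0,-0.033,0.0064,-0.0009,0,0, 0,0,-0.033,0.0064,-0.0009,0,0, 0,0,-0.05,0.0072,-0.0013,0,0, 0,0,-0.05,0.0071,-0.0016,0,0, 0,0,-0.05,0.007,-0.002,0,0, 0,0,-0.05,0.0069,-0.0023,0,0, 0,0,-0.05,0.0068,-0.0027,0,0, 0,0,-0.05,0.0066,-0.003,0,0, 0,0,-0.05,0.0065,-0.0033,0,0, 0,0,-0.05,0.0063,-0.0037,0,0, 0,0,-0.05,0.0061,-0.004,0,0, 0,0,-0.05,0.0059,-0.0043,0,0, 0,0,-0.05,0.0057,-0.0046,0,0, 0,0,-0.05,0.0054,-0.0048,0,0, 0,0,0,0,0,0,0, 0,0,0,0,0,0,0]'
cat >> h.py <<'E'
def teal(im):
    hsv=cv2.cvtColor(im['frame'],cv2.COLOR_RGB2HSV);m=cv2.inRange(hsv,(80,110,50),(100,255,255));m[:190]=0;m[370:]=0;m[:,:220]=0;m[:,400:]=0
    c=max(cv2.findContours(m,0,1)[0],key=cv2.contourArea);M=cv2.moments(c)
    v=cv2.fitLine(c,cv2.DIST_L2,0,.01,.01).ravel();r=cv2.minAreaRect(c)
    return np.round([M['m10']/M['m00'],M['m01']/M['m00'],np.degrees(np.arctan2(v[1],v[0])),M['m00']],2)
E
python3 - <<'E'
from h import *
o=observe();print(o['position'],o['ft_force'],np.degrees(TH-np.pi-tang(o)))
print(P(1.17,.017)-o['position'][:2])
im=shot('side','side3')
for s in('side0','side1','side2','side3'):print(teal(load(s)))
cv2.imwrite('pics/v3.png',cv2.resize(im['frame'][190:370,220:400,::-1],None,fx=3.3,fy=3.3))
E
```

```text
time_s: 4.65
position: [0.5943, -0.1579, 0.0542]
tool_rot: [[-0.764, -0.646, -0.001], [-0.646, 0.764, 0.0], [0.0, 0.001, -1.0]]
ft_force: [-0.4, -1.4, -0.0]
grip_width: -0.0001
[ 0.59432702 -0.15792624  0.05420458] [-0.37476373 -1.3597689  -0.01847222] 67.03013193997239
[ 0.0004433 -0.000291 ]
[298.08 295.66  65.56 341.5 ]
[298.66 296.83  65.51 390.5 ]
[298.73 296.98  65.44 385.5 ]
[298.76 296.97  65.48 383.5 ]
```

View pics/v3.png

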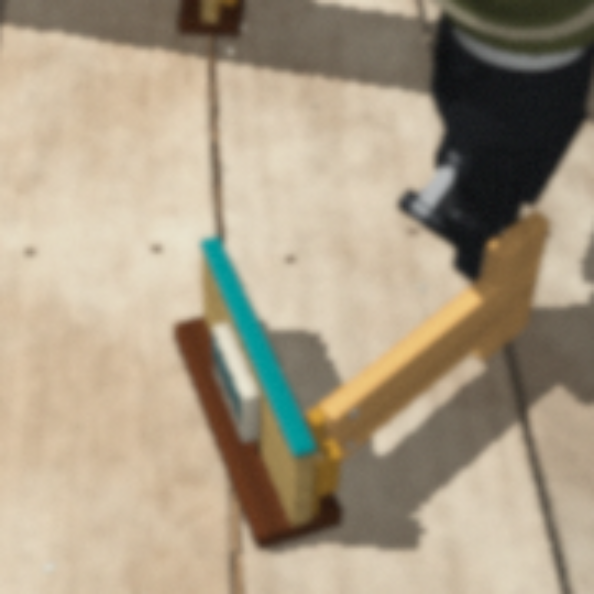

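The leg is well out, with its front top edge running (330,405)–(478,290) in the crop. The teal edge hasn't shifted (angle change under 0.1°). I'll measure q from that edge to calibrate the contact offset.

```bash
cat >> h.py <<'E'
def legq(name,e0,e1,z=.066):
    im=load(name);X=np.array([np.cos(TH-np.pi/2),np.sin(TH-np.pi/2)]);Y=np.array([-X[1],X[0]])
    p=[onz(im,220+(u+.5)/3.3-.5,190+(v+.5)/3.3-.5,z)[:2]-H for u,v in(e0,e1)];d=p[1]-p[0]
    b=[(q@X,q@Y) for q in p]
    q=np.arctan2(d@X,d@Y);print('q',q,'ends in board about hinge (mm)',np.round(b,4)*1000,'offset',[(-np.cos(q)*x+np.sin(q)*y)*1000 for x,y in b])
E
python3 - <<'E'
from h import *
legq('side3',(330,405),(478,290));legq('side3',(492,240),(535,210),.09)
a=load('side3')
for n in((205,240),(308,448)):print(onz(a,220+n[0]/3.3,190+n[1]/3.3,.076))
f=cv2.cvtColor(a['frame'],cv2.COLOR_RGB2HSV);print(f[285,340],f[310,330],f[330,395])
E
```

```text
q 1.1857069163327476 ends in board about hinge (mm) [[ 11.    4.5]
 [111.7  45.3]] offset [np.float64(0.005593551082326391), np.float64(0.005593551082323789)]
q 1.2195697093884954 ends in board about hinge (mm) [[121.9  55.4]
 [153.4  67. ]] offset [np.float64(10.12899695583852), np.float64(10.12899695583852)]
[ 0.44756274 -0.15838145  0.076     ]
[ 0.49103327 -0.28823726  0.076     ]
[ 17  53 210] [ 17 134 177] [ 16  59 181]
```

```bash
python3 - <<'E'
from h import *
p=np.array([.5947,-.1582])
for q in(1.25,1.35,1.45,1.5,1.54,1.58,1.61):
    n=P(q,.019);print(q,n.round(4),((n-p)*1000).round(1));p=n
E
```

```text
1.25 [ 0.6018 -0.1649] [ 7.1 -6.7]
1.35 [ 0.6112 -0.1761] [  9.4 -11.2]
1.45 [ 0.6195 -0.1881] [  8.3 -12. ]
1.5 [ 0.6232 -0.1944] [ 3.7 -6.3]
1.54 [ 0.6259 -0.1996] [ 2.7 -5.2]
1.58 [ 0.6284 -0.2049] [ 2.5 -5.3]
1.61 [ 0.6301 -0.2089] [ 1.7 -4. ]
```

```bash
python3 -m crank '[0,0,-0.04,0.0036,-0.0034,0,0, 0,0,-0.04,0.0035,-0.0033,0,0, 0,0,-0.033,0.0032,-0.0037,0,0, 0,0,-0.033,0.0031,-0.0037,0,0, 0,0,-0.033,0.0031,-0.0038,0,0, 0,0,-0.033,0.0028,-0.004,0,0, 0,0,-0.033,0.0028,-0.004,0,0, 0,0,-0.033,0.0027,-0.004,0,0, 0,0,-0.025,0.0019,-0.0032,0,0, 0,0,-0.025,0.0018,-0.0031,0,0, 0,0,0,0,0,0,0, 0,0,0,0,0,0,0]'
python3 - <<'E'
from h import *
o=observe();print(o['position'],o['ft_force'],o['wrist_torque'],P(1.5,.019)-o['position'][:2])
im=shot('side','side4');print(teal(im))
cv2.imwrite('pics/v4.png',cv2.resize(im['frame'][190:370,220:400,::-1],None,fx=3.3,fy=3.3))
E
```

```text
time_s: 5.9
position: [0.6232, -0.1943, 0.0543]
tool_rot: [[-0.931, -0.364, -0.0], [-0.364, 0.931, -0.0], [0.0, 0.0, -1.0]]
ft_force: [0.1, 0.8, -0.4]
grip_width: 0.0001
[ 0.62318748 -0.19431338  0.05428095] [ 0.09445086  0.83606909 -0.44816664] [ 0.00069218 -0.00413282  0.01130363] [ 1.04812207e-05 -1.21265620e-04]
[298.72 296.93  65.52 387.5 ]
```

View pics/v4.png

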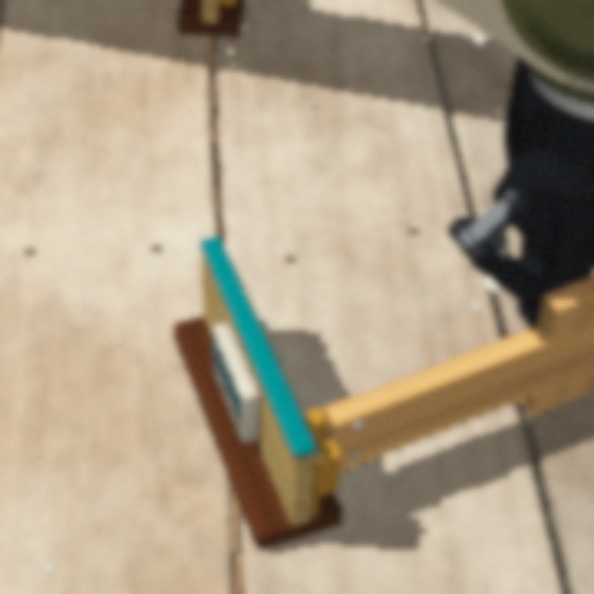

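The board hasn't moved. The leg's front top edge runs about (335,403)–(540,333). From here I'll take small steps and check teal shift, leg edge and force each time.

```bash
cat > m.py <<'E'
from h import *
import sys
def edge(im):
    # front top edge of the leg: bench->wood step of saturation along columns
    s=cv2.GaussianBlur(cv2.cvtColor(im['frame'],cv2.COLOR_RGB2HSV)[:,:,1].astype(np.float32),(3,3),0)
    pts=[]
    for u in range(330,376,3):
        g=np.diff(s[285:325,u]);k=int(np.argmax(g>0.6*g.max()));w=np.clip(g[max(k-1,0):k+3],0,None)
        pts.append((u,285.5+(np.arange(max(k-1,0),max(k-1,0)+len(w))*w).sum()/w.sum()))
    vx,vy,x0,y0=cv2.fitLine(np.float32(pts),cv2.DIST_HUBER,0,.01,.01).ravel()
    f=lambda u:(u,y0+(u-x0)*vy/vx)
    A,B=onz(im,*f(325),.066)[:2],onz(im,*f(378),.066)[:2];d=B-A
    return TH-np.arctan2(d[1],d[0])
if __name__=='__main__':
    o=observe();im=shot('side',sys.argv[1]);print(o['time_s'],o['position'].round(4),o['ft_force'].round(1),'teal',teal(im),'q',edge(im).round(3))
E
python3 -c "
from m import *
print(edge(load('side4')))"
python3 -m crank '[0,0,-0.02,0.0014,-0.0026,0,0, 0,0,-0.02,0.0013,-0.0026,0,0, 0,0,0,0,0,0,0, 0,0,0,0,0,0,0]'; python3 m.py s5
python3 -m crank '[0,0,-0.02,0.0013,-0.0026,0,0, 0,0,0,0,0,0,0, 0,0,0,0,0,0,0]'; python3 m.py s6
```

```text
1.474984686961338
time_s: 6.35
position: [0.6259, -0.1996, 0.0543]
tool_rot: [[-0.945, -0.326, 0.0], [-0.326, 0.945, -0.0], [-0.0, -0.0, -1.0]]
ft_force: [1.0, -0.8, 0.9]
grip_width: 0.0002
6.35 [ 0.6259 -0.1996  0.0543] [ 1.  -0.8  0.9] teal [298.72 296.96  65.53 388.5 ] q 1.528
time_s: 6.7
position: [0.6273, -0.2022, 0.0543]
tool_rot: [[-0.952, -0.307, 0.0], [-0.307, 0.952, -0.0], [-0.0, -0.0, -1.0]]
ft_force: [-1.0, -0.4, 0.3]
grip_width: 0.0001
6.7 [ 0.6273 -0.2022  0.0543] [-1.  -0.4  0.3] teal [298.68 296.87  65.5  388.5 ] q 1.533
```

```bash
python3 -m crank '[0,0,-0.01,0.0006,-0.0013,0,0, 0,0,-0.01,0.0006,-0.0013,0,0, 0,0,0,0,0,0,0, 0,0,0,0,0,0,0]'|grep force; python3 m.py s7
python3 -m crank '[0,0,-0.01,0.0006,-0.0013,0,0, 0,0,0,0,0,0,0, 0,0,0,0,0,0,0]'|grep force; python3 m.py s8
python3 -m crank '[0,0,-0.01,0.0006,-0.0013,0,0, 0,0,0,0,0,0,0, 0,0,0,0,0,0,0]'|grep force; python3 m.py s9
```

```text
ft_force: [-0.4, -0.1, -0.5]
7.15 [ 0.6284 -0.2048  0.0543] [-0.4 -0.1 -0.5] teal [298.71 296.95  65.45 385.5 ] q 1.558
ft_force: [0.1, 0.5, 0.0]
7.5 [ 0.629  -0.2061  0.0543] [0.1 0.5 0. ] teal [298.71 296.91  65.46 385.5 ] q 1.562
ft_force: [0.4, -0.4, 0.8]
7.85 [ 0.6297 -0.2074  0.0543] [ 0.4 -0.4  0.8] teal [298.71 296.89  65.43 382.5 ] q 1.574
```

```bash
for i in a b c; do python3 -m crank '[0,0,0,0.0003,-0.001,0,0, 0,0,0,0,0,0,0, 0,0,0,0,0,0,0, 0,0,0,0,0,0,0]'|grep force; python3 m.py t$i; done
```

```text
ft_force: [0.5, 0.0, -0.7]
8.3 [ 0.6299 -0.2083  0.0543] [ 0.5  0.  -0.7] teal [298.7  296.86  65.54 387.5 ] q 1.574
ft_force: [0.3, -0.5, 0.9]
8.75 [ 0.6302 -0.2093  0.0543] [ 0.3 -0.5  0.9] teal [298.71 296.91  65.52 386.5 ] q 1.584
ft_force: [0.3, -0.2, -0.5]
9.2 [ 0.6305 -0.2103  0.0543] [ 0.3 -0.2 -0.5] teal [298.68 296.83  65.49 386.5 ] q 1.589
```

```bash
python3 -m crank '[0,0,0,0.0003,-0.001,0,0, 0,0,0,0,0,0,0, 0,0,0,0,0,0,0]'|grep force; python3 m.py u1
python3 -m crank '[0,0,0,0.0003,-0.001,0,0, 0,0,0,0,0,0,0, 0,0,0,0,0,0,0]'|grep force; python3 m.py u2
```

```text
ft_force: [0.4, -0.8, 0.2]
9.55 [ 0.6308 -0.2114  0.0543] [ 0.4 -0.8  0.2] teal [298.73 296.95  65.51 385.5 ] q 1.602
ft_force: [-0.7, 0.8, 0.2]
9.9 [ 0.6311 -0.2122  0.0543] [-0.7  0.8  0.2] teal [298.61 296.74  65.67 387.5 ] q 1.602
```

```bash
python3 -m crank '[0,0,0,0.0003,-0.001,0,0, 0,0,0,0,0,0,0, 0,0,0,0,0,0,0]'|grep force; python3 m.py u3
```

```text
ft_force: [-0.7, 0.6, -0.1]
10.25 [ 0.6314 -0.2133  0.0543] [-0.7  0.6 -0.1] teal [298.61 296.65  66.04 383.5 ] q 1.604
```

The leg reading has levelled at 1.60, and the teal edge has just begun to turn (about 0.5° in the picture), so the stop is reached. I'll back straight off the leg, then lift.

```bash
python3 -m crank '[0,0,0,-0.0008,0.0029,0,0, 0,0,0,-0.0027,0.0096,0,0, 0,0,0,-0.005,0.019,0,0, 0,0,0,-0.005,0.019,0,0, 0,0,0,0,0,0.03,0, 0,0,0,0,0,0.05,0, 0,0,0,0,0,0.05,0, 0,0,0,0,0,0.03,0, 0,0,0,-0.04,0.04,0,0, 0,0,0,-0.05,0.05,0,0, 0,0,0,-0.05,0.05,0,0, 0,0,0,-0.05,0.05,0,0, 0,0,0,0,0,0,0, 0,0,0,0,0,0,0]'|grep -E "force|pos|time"; python3 m.py w1
python3 - <<'E'
from h import *
t=shot('top','topw')
im=np.hstack([load('w1')['frame'][130:400,180:450],t['frame'][100:370,200:470]])
cv2.imwrite('pics/v5.png',cv2.resize(im[:,:,::-1],None,fx=1.48,fy=1.48))
E
```

```text
time_s: 11.7
position: [0.4761, -0.0204, 0.2149]
ft_force: [0.6, -0.6, 0.5]
11.7 [ 0.4761 -0.0204  0.2149] [ 0.6 -0.6  0.5] teal [298.62 296.78  65.99 383.5 ] q 1.607
```

View pics/v5.png

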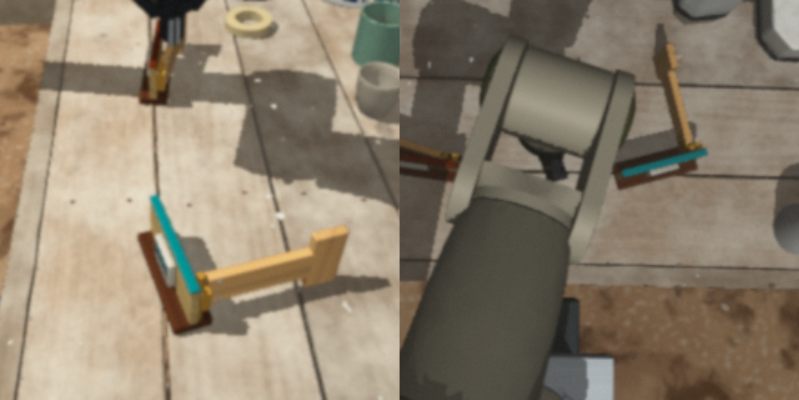

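The leg now stands square behind the board, and the gripper is clear of everything. One last numeric check covers board shift, leg angle and the brown board.

```bash
python3 - <<'E'
from h import *
for s in('top0','topw'):
    a=load(s);f=a['frame'];hsv=cv2.cvtColor(f,cv2.COLOR_RGB2HSV);m=cv2.inRange(hsv,(80,110,50),(100,255,255));m[:165]=0;m[245:]=0;m[:,:330]=0;m[:,425:]=0
    ys,xs=np.nonzero(m);v=cv2.fitLine(np.float32(np.c_[xs,ys]),2,0,.01,.01).ravel();r=cv2.minAreaRect(np.int32(np.c_[xs,ys]))
    e=[np.array(r[0])+k*v[:2]*max(r[1])/2 for k in(-1,1)];c,y,x,L=board(a,*e);print(s,c.round(4),np.degrees(np.arctan2(-y[0],y[1])).round(2),L.round(4))
    # saturated-wood strip of the leg
    if s=='topw':
        w=cv2.inRange(hsv,(10,110,90),(24,255,255));w[:125]=0;w[200:]=0;w[:,:370]=0;w[:,412:]=0
        k=max(cv2.findContours(w,0,1)[0],key=cv2.contourArea);b=cv2.boxPoints(cv2.minAreaRect(k));print(b.round(1).tolist())
        v=cv2.fitLine(k,2,0,.01,.01).ravel();A,B=[onz(a,v[2]+t*v[0],v[3]+t*v[1],.066)[:2] for t in(-20,20)]
        d=B-A;d*=np.sign(d[0]);print('q',np.arctan2(d@x,d@y))
A,B=load('top0')['frame'].astype(int),load('topw')['frame'].astype(int)
print('brown top diff',np.abs(A-B)[175:225,155:228].mean())
A,B=load('side0')['frame'].astype(int),load('side4')['frame'].astype(int)
print('brown side diff s0-s4',np.abs(A-B)[125:200,265:312].mean(), 'ref',np.abs(A-B)[300:380,200:260].mean())
E
```

```text
top0 [ 0.4678 -0.2209] 16.84 0.1363
topw [ 0.4676 -0.2213] 16.11 0.1369
[[374.1000061035156, 131.6999969482422], [383.6000061035156, 129.0], [403.3999938964844, 198.3000030517578], [393.8999938964844, 201.0]]
q 1.623673355590871
brown top diff 12.296347031963471
brown side diff s0-s4 11.333900709219858 ref 7.231736111111111
```

```bash
python3 -c "
from rig import *
print(close_job())"
```

```text
the job is handed in; nothing more can be done
None
```

I swung the teal board's leg from about 0.47 rad out to its stop with the shut fingers, then backed straight off, lifted clear and handed the job in at about 12 s.

**Leg:** the side camera read 1.607 rad and the top camera 1.62 rad, against a stop at 1.60. The spread is measuring error.

**Teal board:** it is still standing. It moved under 1 mm and turned about 0.7° when the leg met the stop.

**Forces:** the push never rose above the roughly 1 N sensor noise. I therefore judged the stop from the leg angle levelling off and the board just starting to turn, not from force.

**Brown board:** the arm never came near it at working height, passing only about 0.1 m above it. My picture-difference check on it was inconclusive: the difference was 11–12 grey levels, against 7 in a reference patch. I put that down to the arm's shadow, and by eye the board and leg look unmoved.

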